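Gauge the depth of a blind socket

ROBOT

A 6-joint arm with a two-finger parallel gripper is mounted at the origin on the work surface. World frame = base frame: x ahead of the robot, y to its left, z up, the work surface at z = 0. Lengths are in m, angles in degrees, forces in N, time in s.
With the tool pointing down it reaches from about 0.25 to 0.725 m from the base axis. Payload 9.7 kg.
Tool frame: the origin (TCP) lies on the centre line of the jaws, within the pads' length; the fingertips stand 19 mm ahead of it and the grasp point (between the pads) is the TCP (bot.tcp_to_tips is the z of the fingertips in the tool frame, in m); z points along the fingers, y is the line along which they close (so a half turn about z gives the same grasp; the last joint's range is limited). The gripper opens to 85 mm and grips with 20 to 120 N. Pads are 22 mm wide; open, the fingers measure 114 mm over their backs; the gripper's body (76 mm by 85 mm) begins 54 mm behind the grasp point. The pads swing forward as they close: fully open they stand 13 mm farther back than shut.
Start: joints at [-75.459, 4.979, 10.078, 95.1, 0, 90], TCP at [0.138, -0.532, 0.25] pointing down, gripper open.
Joint ranges: [-179.16, 179.16], [-48.56, 103.87], [-65.8, 70.77], [-126.05, 130.52], [-82.76, 87.17], [-180, 180]. Speed limits (degrees/s): [127.2, 127.2, 147.25, 180, 180, 180].

INTERFACE

Orientations are given as [roll, pitch, yaw] about the fixed x, y, z axes, in that order (R = Rz(yaw) Ry(pitch) Rx(roll)).
In Python, from workcell import bot gives the robot as it stands. The module is installed in compiled form; this text tells all that it offers.
- The arm moves only by the tool play_rows, never from a script. Its argument "increments" is a list of rows, each an object with "slide": the shift along the tool's x, y, z in mm, a list of three; "angular": the turn, a rotation vector about the tool's x, y, z in degrees, a list of three; "claw": the opening, from -1 (shut) to 1 (fully open). In form: [{"slide": [x, y, z], "angular": [rx, ry, rz], "claw": claw}, ...]. A call has 1 to 8 rows; each row shifts and turns the commanded pose from where the row before left it, along the tool's axes as they then stand; what a row does not reach is not made up. A row lasts 1/10 s, in which the tool goes at most 50 mm and 8.59 degrees, less where a joint would pass 70% of its speed; a pose out of reach is approached as far as the arm can. A call is refused whole if a number of a shift passes 50 or a number of a turn 8.59, either way. A call with a gripper value outside its range is refused whole. The fingers move at their own pace and stop on an object; "squeeze" is the grip in N (left out, the last holds). Time passes only in rows, so rows that do not move let the fingers close. It gives the time, the measured TCP pose, the force, the opening and the grip force at its end, in the units of the state.
- bot.get_obs(): the state, without advancing time (a new reading comes with each control period).
- bot.camera(name): name is "side" or "top" or "wrist"; returns the picture (400x640x3 uint8, red, green, blue); there is no depth.
- bot.camera_info(name): a dict with "fovy" (degrees; the focal length in pixels is half the picture's height over the tangent of half this angle, whatever the lens; pixels are square), "cx", "cy" (the principal point, pixels), "R" (3x3) and "t" (3): a world point X has camera coordinates R X + t. Camera axes: x right, y down, z forward; pixel columns grow to the right and rows downward; lengths in m; the calibration is good to about 2 mm. The wrist camera is an equidistant fisheye: a pixel r from the principal point sees the ray r / f radians off the axis. A picture is of the moment at which its call begins: read the wrist's pose just before it. camera_info takes no time and is no camera call; for the wrist camera it gives the pose at the moment of the call.
- bot.job_done(): hands the job in; it is judged then, once.
The state is a dict: "time": time; "q": joint angles; "qd": joint speeds; "joint_efforts": joint torques, N m; "ee_pos": TCP position; "tcp_rot": TCP orientation; "wrist_force": force on the tool from outside, world axes, zero at the start; "torque": the same for the moment, N m; "opening": finger opening in m; "grasp_force": force on a finger pad.
Only numpy, scipy, OpenCV 4.12 (cv2) and the standard library are available. Lean on these libraries where they do the work, as an engineer would, in place of code of your own. Each camera call takes 0.05 s, during which the arm holds its last target. There are 200 camera calls.

TASK

On the repair bench, pull the black cap out of the socket block and put it in the steel tray. Then take the depth gauge out of its rack and push it gently down the open bore until its tip is firmly on the bottom, so that the block's top face has pushed the stiff brass collar up the rod to mark the depth; let go and leave the gauge standing there, upright, with the collar on the block. Do not ram it against the bottom and do not tip over the spirit bottle.

Things in the scene. Friction and masses are not known exactly. Their poses are not given: they have to be found in the camera images.
- socket_rim (a point): Centre of the bore's mouth, in the top face of the socket block, 85 mm above the table. The block is bare aluminium, 46 x 46 mm and upright, on a dark foot plate 90 x 90 x 10 mm, fixed to the table; z is up, along the bore, x and y along the block's sides. The bore is round, 12.5 mm wide with a 2 mm bevel at its mouth, and blind: its depth is not known, somewhere between 35 and 65 mm, and changes every time. The bottom is hard.
- cap_mid (a point): Centre (half-way up) of the black plastic cap that plugs the bore: a round head 24 mm in diameter and 30 mm high standing on the block, and below it a stem 10 mm in diameter and 18 mm long, loose in the bore. This point is on the axis, 6 mm above the underside of the head and 24 mm below its top; z points from stem to head. About 40 g.
- gauge_grip (a point): Middle of the depth gauge's round black handle, on the gauge's axis. The gauge hangs upright in its rack, loose, its flange resting on the rack's top plate. Handle 22 mm in diameter and 55 mm high (27.5 mm above and below this point); under it a steel flange 48 mm in diameter and 6 mm thick; under that a steel rod 10 mm in diameter with a bevelled tip, reaching 137.5 mm below this point. z points up, from tip to handle. The whole gauge weighs about 0.2 kg.
- gauge_tip (a point): The lower end of the gauge's rod, on its axis, 137.5 mm below the middle of the handle. On the hard bottom of the bore the force rises within a millimetre; never press the gauge on it with more than 25 N, so come down slowly (about 10 mm/s).
- collar_under (a point): Centre of the underside of the brass collar (26 mm in diameter, 10 mm high) on the gauge's rod. It slides along the rod with a stiff friction of about 5 N, more than the gauge's weight, and stays where it is left; it can go from 10 to 90 mm above the tip and starts 10 to 20 mm above it. It is too wide for the bore, so pushing the gauge down drives it up the rod; the force rises above those 5 N only when the tip meets the bottom.
- rack_hole (a point): Centre of the hole in the top plate of the plywood rack, 125 mm above the table. The plate is 66 x 66 x 8 mm on four thin steel posts over a foot 80 x 80 mm; the hole is 37 mm wide, so the rod and the collar lift out through it; the rack is fixed. The gauge's flange lies on it and may be up to 3 mm off centre.
- tray: Open steel tray, 100 mm (its x) by 130 mm (its y), 24 mm high, walls and floor 4 mm thick, fixed; origin at the centre of its underside, on the table. It and the rack may have changed sides.
- spirit_bottle: White plastic bottle, 46 mm in diameter and 115 mm high, standing behind the socket block; not to be tipped over. Origin at the centre of its underside, z up.
There are look-alikes about, which are no part of the job. What is shaped like the part that bears cap_mid but blue or pink is not meant.

How it is judged:
By the outcome, as a careful person would: the job done as asked, in the order asked, and still so for the second after the job is handed in, with the robot touching nothing.
It also fails if it takes over 67 s, if anything falls off the work surface, if the arm or the gripper's body presses on something with over 40 N, if the wrist force passes 120 N, or if a joint passes its speed limit or range.

## Working session

There is one attempt and no reset: what is moved stays moved. The work goes in short steps, Python scripts to look and compute and a tool call to move; the robot and the scene stay as the last step left them, time stands still between calls to the robot, and variables do not carry over. Pictures are saved under pics/ and viewed, at most 10 in all, crops included, and the job is handed in when it is done.

Besides the shell and the picture viewer there is one more tool, called as a command line: name --argument value ..., lists and objects as JSON in quotes. play_rows: Moves the arm, as the interface text tells. Its arguments: {"type":"object","properties":{"increments":{"type":"array"},"squeeze":{"type":"number"}},"required":["increments"]}

```bash
mkdir -p pics
cat > h.py <<'E'
import numpy as np, cv2
from workcell import bot
def snap(n,f):
    i=bot.camera_info(n); im=bot.camera(n); cv2.imwrite('pics/'+f,im[:,:,::-1]); return i,im
def ray(i,n,u,v):
    f=200/np.tan(np.radians(i['fovy'])/2); x=(u-i['cx'])/f; y=(v-i['cy'])/f
    if n=='wrist':
        r=np.hypot(x,y); s=np.sin(r)/max(r,1e-9); d=np.array([x*s,y*s,np.cos(r)])
    else: d=np.array([x,y,1.])
    R=np.array(i['R']); return -R.T@np.array(i['t']), R.T@d
def at_z(i,n,u,v,z):
    c,d=ray(i,n,u,v); return c+d*(z-c[2])/d[2]
def proj(i,n,X):
    f=200/np.tan(np.radians(i['fovy'])/2); p=np.array(i['R'])@np.array(X)+np.array(i['t'])
    if n=='wrist':
        r=np.hypot(p[0],p[1]); th=np.arctan2(r,p[2]); return np.array([i['cx']+f*th*p[0]/r,i['cy']+f*th*p[1]/r])
    return np.array([i['cx']+f*p[0]/p[2],i['cy']+f*p[1]/p[2]])
E
python3 - <<'E'
from h import *
a=snap('top','top0.png');b=snap('side','side0.png')
print(bot.get_obs())
for i in(a[0],b[0]): print(i)
E
```

```text
{'time': 0.1, 'q': array([-7.54576836e+01,  5.00940698e+00,  1.00406676e+01,  9.50994959e+01,
       -2.18711082e-04,  8.99996015e+01]), 'qd': array([ 0.04144712,  0.01593629,  0.03352526, -0.00359349,  0.0651304 ,
       -0.0573011 ]), 'joint_efforts': array([-2.27290649e-03, -5.21562874e+01,  4.65651333e+01,  1.59503252e-02,
       -6.55428539e-05, -3.67967459e-06]), 'ee_pos': array([ 0.13805839, -0.53221439,  0.24965495]), 'tcp_rot': array([-1.79931765e+02,  2.18236367e-04,  1.45427151e+01]), 'wrist_force': array([-0.35439002, -0.36086662,  0.71419594]), 'torque': array([ 0.05498858, -0.06550869,  0.03819632]), 'grasp_force': 0.0, 'opening': 0.08548688258510324}
{'fovy': 43.23304284035447, 'cx': 318.97941068734065, 'cy': 201.79006680522994, 'R': array([[-0.01396188, -0.99986779, -0.00833534],
       [-0.98015979,  0.01533409, -0.19761492],
       [ 0.19771661,  0.00541089, -0.98024429]]), 't': array([0.02107916, 0.59478614, 0.92520106])}
{'fovy': 45.60263922692914, 'cx': 317.20679178391634, 'cy': 202.3592117860196, 'R': array([[ 0.8932996 , -0.4494479 , -0.00352367],
       [-0.22704447, -0.44446823, -0.86654417],
       [ 0.3879003 ,  0.77488359, -0.49908795]]), 't': array([-0.5476204 ,  0.25217644,  0.73828255])}
```

View pics/top0.png

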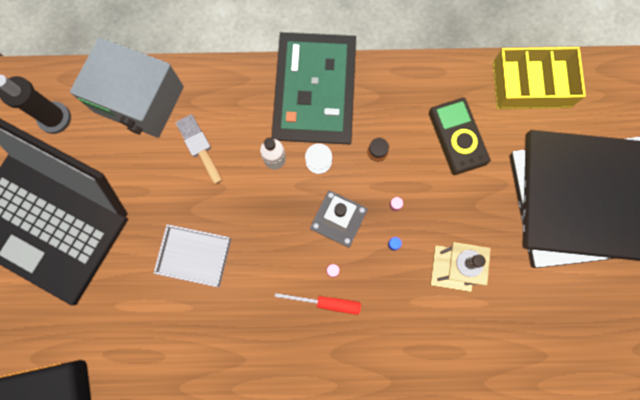

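View pics/side0.png

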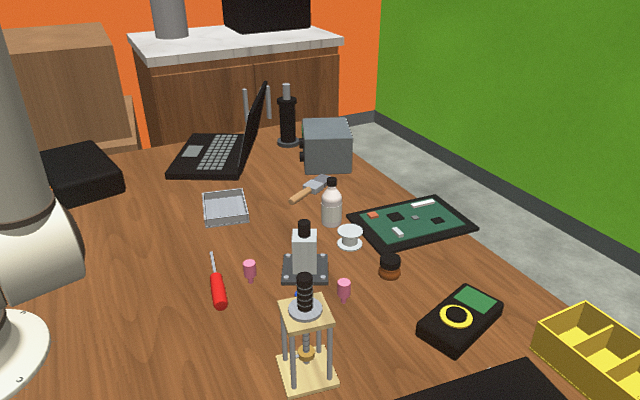

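Candidates for the cap: the black head on the block, top (341,210) and side (304,229). Look-alikes are pink at (397,203) and (333,270), blue at (395,243), and a brown/black jar at (378,148). By the description, I choose the black one on the block. The gauge is at top (470,262), the tray at (192,256) and the bottle at (272,152). I'll check these in one close crop.

Run:
```python
from h import *
t=cv2.imread('pics/top0.png');s=cv2.imread('pics/side0.png')
c=lambda im,u,v,w,h,k:cv2.resize(im[v:v+h,u:u+w],None,fx=k,fy=k,interpolation=cv2.INTER_CUBIC)
A=c(t,300,180,80,60,5);B=c(t,425,230,80,60,5);C=c(s,270,210,80,60,5);D=c(s,265,265,80,60,5)
cv2.imwrite('pics/crop1.png',np.vstack([np.hstack([A,B]),np.hstack([C,D])]))
```

```text
(no output)
```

View pics/crop1.png

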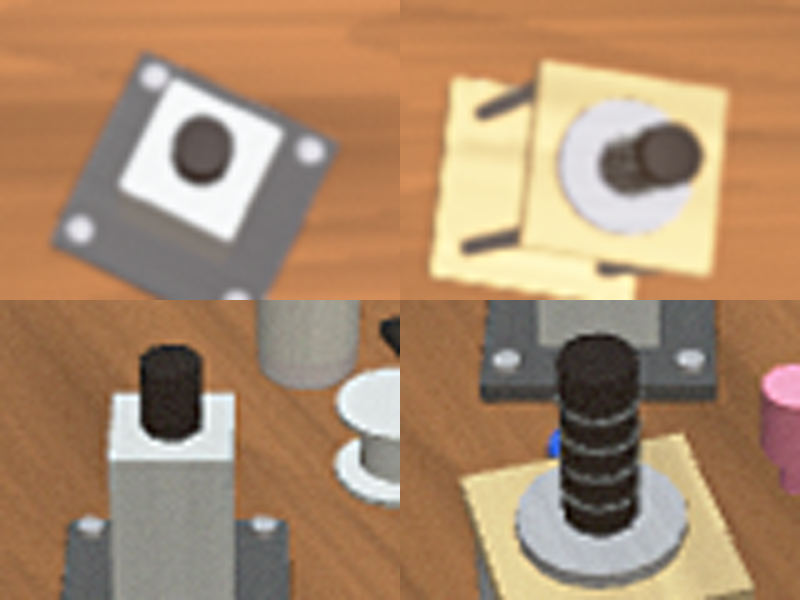

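Crop: the cap is black and stands on the bright block face, head centre at top px (340.6,209). Block-face centre is (340.4,211.9). The gauge handle top is at top px (479,261) and side px (304.6,275.4), with the flange centre at (470.4,263.2).

Run:
```python
from h import *
i=bot.camera_info('top');s=bot.camera_info('side')
P=lambda n,I,u,v,z:print(n,at_z(I,n2,u,v,z).round(4))
n2='top'
P('block',i,340.4,211.9,.085);P('captop',i,340.6,209.2,.115)
c=[at_z(i,'top',300+u/5,180+v/5,.085)[:2] for u,v in((172,78),(284,130),(233,243),(119,187))]
def ed(c):
    for k in range(4):
        d=c[(k+1)%4]-c[k];print('  edge',np.hypot(*d).round(4),np.degrees(np.arctan2(d[1],d[0])).round(1))
ed(c)
P('handletop',i,479,261,.186);P('flange',i,470.4,263.2,.131);P('plate',i,425+226/5,230+167.5/5,.125)
c=[at_z(i,'top',425+(u-400)/5,230+v/5,.125)[:2] for u,v in((542,60),(729,92),(712,275),(522,243))];ed(c)
c=[at_z(i,'top',u,v,.024)[:2] for u,v in((169,227),(230,237),(222,286),(155,275))];print('tray',np.mean(c,0));ed(c)
P('bottle captop',i,270,144,.115)
n2='side'
P('captop s',s,304.2,221,.115);P('handle s',s,304.6,275.4,.186)
```

```text
block [ 0.5697 -0.0281  0.085 ]
captop [ 0.5694 -0.0275  0.115 ]
  edge 0.0469 -116.4
  edge 0.0475 154.6
  edge 0.0478 62.6
  edge 0.0467 -26.5
handletop [ 0.4656 -0.2513  0.186 ]
flange [ 0.4663 -0.2528  0.131 ]
plate [ 0.4662 -0.2542  0.125 ]
  edge 0.0668 -100.7
  edge 0.0651 170.1
  edge 0.0669 79.6
  edge 0.0655 -10.0
tray [0.49635315 0.26197257]
  edge 0.125 -100.2
  edge 0.0974 171.9
  edge 0.1348 80.1
  edge 0.098 -13.8
bottle captop [0.6963 0.1027 0.115 ]
captop s [ 0.5728 -0.0272  0.115 ]
handle s [ 0.468  -0.2524  0.186 ]
```

play_rows --increments '[{"slide": [18,-13,0],"angular": [0,0,0],"claw": 1},{"slide": [36,-25,0],"angular": [0,0,0],"claw": 1},{"slide": [36,-25,0],"angular": [0,0,0],"claw": 1},{"slide": [36,-25,0],"angular": [0,0,0],"claw": 1},{"slide": [36,-25,0],"angular": [0,0,0],"claw": 1},{"slide": [36,-25,0],"angular": [0,0,0],"claw": 1},{"slide": [36,-25,0],"angular": [0,0,0],"claw": 1},{"slide": [36,-25,0],"angular": [0,0,0],"claw": 1}]' --squeeze 40

```text
time: 0.9
ee_pos: [0.353, -0.281, 0.2501]
tcp_rot: [-180.0, 0.0, 14.5]
wrist_force: [0.8, -0.5, -0.6]
opening: 0.0855
grasp_force: 0.0
```

play_rows --increments '[{"slide": [36,-25,0],"angular": [0,0,0],"claw": 1},{"slide": [36,-25,0],"angular": [0,0,0],"claw": 1},{"slide": [36,-25,0],"angular": [0,0,0],"claw": 1},{"slide": [36,-25,0],"angular": [0,0,0],"claw": 1},{"slide": [36,-25,0],"angular": [0,0,0],"claw": 1},{"slide": [36,-25,0],"angular": [0,0,0],"claw": 1},{"slide": [36,-25,0],"angular": [0,0,0],"claw": 1},{"slide": [23,-17,0],"angular": [0,0,0],"claw": 1}]'

```text
time: 1.7
ee_pos: [0.5715, -0.0253, 0.2494]
tcp_rot: [-180.0, 0.0, 14.6]
wrist_force: [-0.7, 0.3, 0.3]
opening: 0.0854
grasp_force: 0.0
```

Run:
```python
from h import *
i,im=snap('wrist','w1.png'); print(i,bot.get_obs()['ee_pos'])
print(proj(i,'wrist',[.5697,-.0278,.115]),proj(i,'wrist',[.5697,-.0278,.085]))
```

```text
{'fovy': 65.70646984690485, 'cx': 316.66259154677147, 'cy': 199.38313261800903, 'R': array([[ 2.52178433e-01, -9.67680448e-01, -7.67286743e-04],
       [-9.19795924e-01, -2.39945869e-01,  3.10485811e-01],
       [-3.00635156e-01, -7.75920778e-02, -9.50577705e-01]]), 't': array([-0.1695179 ,  0.48035772,  0.54925492])} [ 0.57298954 -0.02319599  0.24868058]
[317.76204137 197.92663632] [317.68069914 188.43285294]
```

View pics/w1.png

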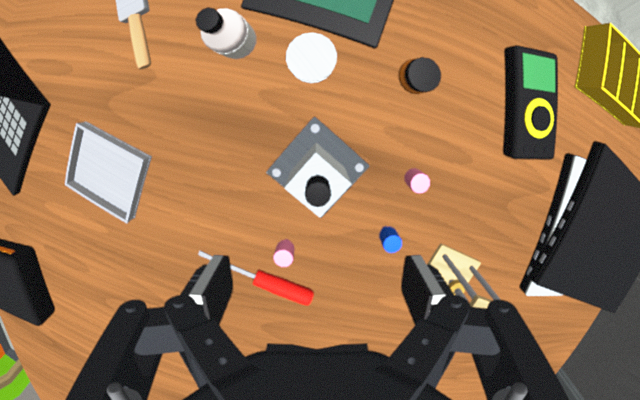

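The wrist view shows the black cap head at about (317,188) on the bright block, roughly 8 px off the prediction while the arm was still settling. I'll settle lower and look again.

play_rows --increments '[{"slide": [0,0,20],"angular": [0,0,0],"claw": 1},{"slide": [0,0,20],"angular": [0,0,0],"claw": 1},{"slide": [0,0,0],"angular": [0,0,0],"claw": 1},{"slide": [0,0,0],"angular": [0,0,0],"claw": 1}]'

```text
time: 2.15
ee_pos: [0.5699, -0.0278, 0.2104]
tcp_rot: [-180.0, 0.0, 14.5]
wrist_force: [-0.1, 0.1, 0.9]
opening: 0.0852
grasp_force: 0.0
```

Run:
```python
from h import *
i,im=snap('wrist','w2.png'); print(bot.get_obs()['ee_pos'],bot.get_obs()['tcp_rot'])
print(proj(i,'wrist',[.5697,-.0278,.115]),proj(i,'wrist',[.5697,-.0278,.085]))
c=cv2.resize(im[110:260,220:420,::-1],None,fx=4,fy=4,interpolation=cv2.INTER_CUBIC);cv2.imwrite('pics/w2c.png',c)
```

```text
[ 0.57025356 -0.02785276  0.21114864] [ 1.79992082e+02 -2.92172884e-02  1.45301720e+01]
[315.25155244 211.0880583 ] [315.42254812 198.78876449]
```

View pics/w2c.png

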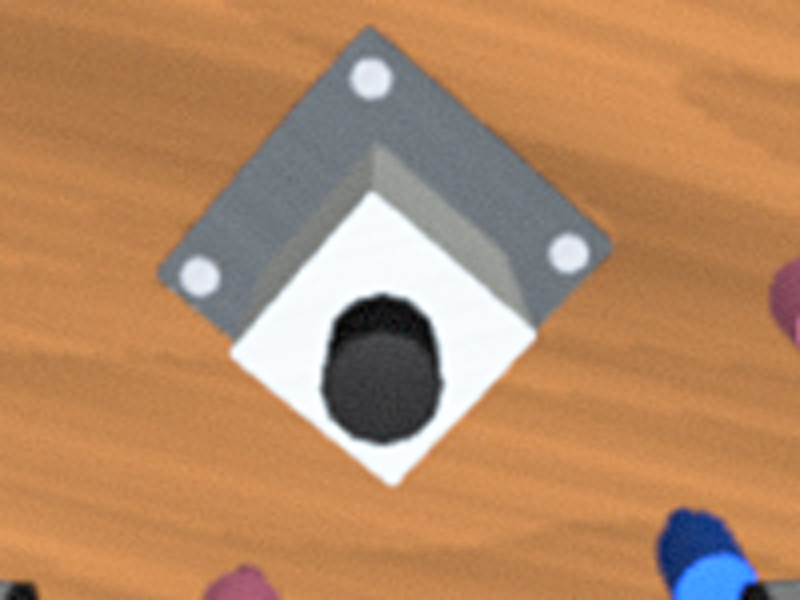

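The crop shows the black head top centred at full px (315.5,207) and the face centre at (316,195).

Run:
```python
from h import *
i=bot.camera_info('wrist')
print(at_z(i,'wrist',315.5,207,.115),at_z(i,'wrist',316,195,.085))
c=[at_z(i,'wrist',220+u/4,110+v/4,.085)[:2] for u,v in((372,192),(536,335),(393,486),(231,352))];print(np.mean(c,0))
```

```text
[ 0.57311352 -0.02730676  0.115     ] [ 0.57334577 -0.02756968  0.085     ]
[ 0.57244902 -0.02758194]
```

play_rows --increments '[{"slide": [2,0,15],"angular": [0,0,0],"claw": 0.2},{"slide": [0,0,30],"angular": [0,0,0],"claw": 0},{"slide": [0,0,30],"angular": [0,0,0],"claw": 0},{"slide": [0,0,15],"angular": [0,0,0],"claw": 0},{"slide": [0,0,10],"angular": [0,0,0],"claw": 0},{"slide": [0,0,3],"angular": [0,0,0],"claw": 0},{"slide": [0,0,0],"angular": [0,0,0],"claw": 0},{"slide": [0,0,0],"angular": [0,0,0],"claw": 0}]'

```text
time: 3.0
ee_pos: [0.5728, -0.0272, 0.1086]
tcp_rot: [180.0, -0.1, 14.5]
wrist_force: [0.5, -0.4, 0.0]
opening: 0.0427
grasp_force: 0.0
```

play_rows --increments '[{"slide": [0,0,1],"angular": [0,0,0],"claw": -1},{"slide": [0,0,0],"angular": [0,0,0],"claw": -1},{"slide": [0,0,0],"angular": [0,0,0],"claw": -1},{"slide": [0,0,0],"angular": [0,0,0],"claw": -1},{"slide": [0,0,0],"angular": [0,0,0],"claw": -1}]' --squeeze 30

```text
time: 3.5
ee_pos: [0.5726, -0.0272, 0.1072]
tcp_rot: [180.0, -0.1, 14.5]
wrist_force: [-0.1, 0.6, 5.4]
opening: 0.0229
grasp_force: 29.4
```

play_rows --increments '[{"slide": [0,0,-5],"angular": [0,0,0],"claw": -1},{"slide": [0,0,-10],"angular": [0,0,0],"claw": -1},{"slide": [0,0,-15],"angular": [0,0,0],"claw": -1},{"slide": [0,0,-15],"angular": [0,0,0],"claw": -1},{"slide": [0,0,-15],"angular": [0,0,0],"claw": -1},{"slide": [0,0,0],"angular": [0,0,0],"claw": -1}]'

```text
time: 4.1
ee_pos: [0.5732, -0.0273, 0.1695]
tcp_rot: [179.9, -0.2, 14.5]
wrist_force: [-0.1, 0.1, -0.8]
opening: 0.023
grasp_force: 29.5
```

Run:
```python
from h import *
i,im=snap('side','s2.png')
w=snap('wrist','w3.png')[1]
A=im[120:320,180:480,::-1];B=cv2.resize(w[100:350,140:515,::-1],(400,267))
A=cv2.resize(A,(400,267));cv2.imwrite('pics/s2c.png',np.hstack([A,B]))
R=np.array
o=bot.get_obs();print(o['ee_pos'],o['wrist_force'],o['opening'])
th=np.radians(o['tcp_rot'][2]);d=np.array([.496,.262])-o['ee_pos'][:2]
print('tray tool dx,dy',d@[np.cos(th),np.sin(th)],d@[np.sin(th),-np.cos(th)])
```

```text
[ 0.57242405 -0.02728494  0.16671764] [-0.59523288 -0.09689606 -1.10123933] 0.02275450546180584
tray tool dx,dy -0.0013758463796499695 -0.29920648572360803
```

View pics/s2c.png

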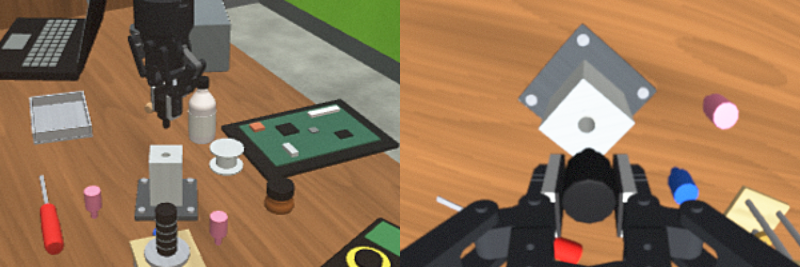

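The cap is out and held, and the bore is open at wrist px ≈ (314,217). I'll measure the bore centre from this picture and then carry the cap to the tray.

Run:
```python
from h import *
i=bot.camera_info('wrist')
g=cv2.imread('pics/w3.png',0)[207:227,302:328]
m=(g<(int(g.max())+int(g.min()))/2).astype(np.uint8)
n,l,s,c=cv2.connectedComponentsWithStats(m)
for k in range(1,n): print(s[k],c[k]+[302,207],at_z(i,'wrist',*(c[k]+[302,207]),.085))
```

```text
[  5   3  16  14 178] [314.56179775 216.47752809] [ 0.57316088 -0.02663781  0.085     ]
```

play_rows --increments '[{"slide": [0,-20,0],"angular": [0,0,0],"claw": -1},{"slide": [0,-40,0],"angular": [0,0,0],"claw": -1},{"slide": [0,-45,0],"angular": [0,0,0],"claw": -1},{"slide": [0,-45,0],"angular": [0,0,0],"claw": -1},{"slide": [0,-45,0],"angular": [0,0,0],"claw": -1},{"slide": [0,-45,0],"angular": [0,0,0],"claw": -1},{"slide": [0,-40,10],"angular": [0,0,0],"claw": -1},{"slide": [0,-20,20],"angular": [0,0,0],"claw": -1}]'

```text
time: 5.0
ee_pos: [0.512, 0.203, 0.1387]
tcp_rot: [-177.2, -0.0, 20.3]
wrist_force: [-0.6, -0.7, 0.1]
opening: 0.0231
grasp_force: 29.5
```

play_rows --increments '[{"slide": [0,0,25],"angular": [0,0,0],"claw": -1},{"slide": [0,0,25],"angular": [0,0,0],"claw": -1},{"slide": [0,0,20],"angular": [0,0,0],"claw": -1},{"slide": [0,0,14],"angular": [0,0,0],"claw": -1},{"slide": [0,0,3],"angular": [0,0,0],"claw": -1},{"slide": [0,0,0],"angular": [0,0,0],"claw": -1}]'

```text
time: 5.6
ee_pos: [0.5131, 0.2043, 0.0549]
tcp_rot: [-177.1, -0.3, 20.4]
wrist_force: [-1.7, 0.1, 23.3]
opening: 0.0228
grasp_force: 39.5
```

The joints slowed and the move fell short, so the cap is on the tray's wall. I'll lift, straighten and go on.

play_rows --increments '[{"slide": [0,0,-15],"angular": [0,0,0],"claw": -1},{"slide": [0,0,-25],"angular": [0,0,0],"claw": -1},{"slide": [0,0,-10],"angular": [-2.8,0,0],"claw": -1},{"slide": [0,0,0],"angular": [0,0,5.8],"claw": -1},{"slide": [0,0,0],"angular": [0,0,0],"claw": -1}]' --squeeze 30

```text
time: 6.1
ee_pos: [0.5225, 0.1684, 0.1016]
tcp_rot: [-178.6, 0.1, 17.2]
wrist_force: [-0.7, -0.8, -0.7]
opening: 0.0231
grasp_force: 37.2
```

Run:
```python
from h import *
a=snap('top','t3.png')[1];w=snap('wrist','w4.png')[1]
A=cv2.resize(a[140:360,100:430,::-1],(400,267),interpolation=cv2.INTER_CUBIC);B=cv2.resize(w[:,:,::-1],(400,267))
cv2.imwrite('pics/t3c.png',np.hstack([A,B]))
o=bot.get_obs();print(o['ee_pos'],o['tcp_rot'],o['wrist_force'],o['opening'],o['q'].round(1))
th=np.radians(o['tcp_rot'][2]);d=np.array([.496,.262])-o['ee_pos'][:2]
print('tray tool dx,dy',d@[np.cos(th),np.sin(th)],d@[np.sin(th),-np.cos(th)])
```

```text
[0.52196537 0.1696144  0.10112614] [-1.78591421e+02  1.46428620e-01  1.73770734e+01] [ 0.76712167  0.26537136 -0.94322835] 0.023084861168367617 [ 17.3   4.7  -6.8  78.7   1.4 179.9]
tray tool dx,dy 0.0028114789582197545 -0.09592390184215205
```

View pics/t3c.png

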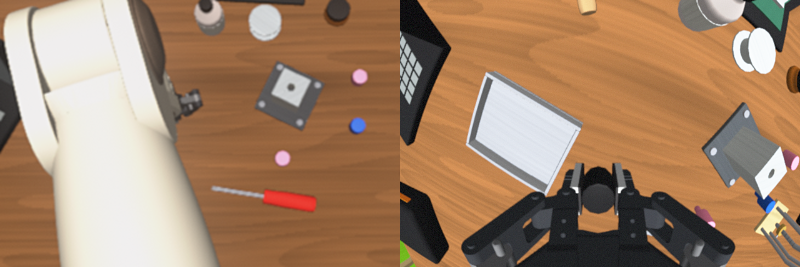

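Joint 6 was at its 180° limit (yaw = q1+180−q6). I'll turn the tool to a larger yaw first, then move on.

play_rows --increments '[{"slide": [0,0,0],"angular": [0,0,-8],"claw": -1},{"slide": [0,0,0],"angular": [0,0,-8],"claw": -1},{"slide": [0,0,0],"angular": [0,0,-8],"claw": -1},{"slide": [0,0,0],"angular": [0,0,-8],"claw": -1},{"slide": [0,0,0],"angular": [0,0,-8],"claw": -1},{"slide": [0,0,0],"angular": [0,0,0],"claw": -1}]'

```text
time: 6.8
ee_pos: [0.5217, 0.1705, 0.1011]
tcp_rot: [-178.8, -0.8, 57.6]
wrist_force: [0.2, -0.6, 0.1]
opening: 0.0231
grasp_force: 37.1
```

```bash
cat >> h.py <<'E'
from scipy.spatial.transform import Rotation as Ro
def go(x,y,z,yaw):
    o=bot.get_obs();R=Ro.from_euler('xyz',o['tcp_rot'],degrees=True)
    T=Ro.from_euler('xyz',[180,0,yaw],degrees=True)
    print('pos',o['ee_pos'].round(4),'rpy',o['tcp_rot'].round(2),'q',o['q'].round(1),'F',o['wrist_force'].round(1),'op',o['opening'],o['time'])
    print('slide mm (now frame)',(R.inv().apply(np.array([x,y,z])-o['ee_pos'])*1e3).round(1),'(level frame)',(T.inv().apply(np.array([x,y,z])-o['ee_pos'])*1e3).round(1),'turn',(R.inv()*T).as_rotvec(degrees=True).round(2))
E
python3 -c "
from h import *
go(.496,.262,.1,57)"
```

```text
pos [0.5217 0.1705 0.1011] rpy [-178.83   -0.8    57.58] q [ 17.4   4.7  -6.8  78.7   1.4 139.8] F [ 0.2 -0.6  0.1] op 0.023080359305177923 6.8
slide mm (now frame) [ 63.4 -70.7   3.4] (level frame) [ 62.7 -71.4   1.1] turn [-1.17 -0.79  0.59]
```

play_rows --increments '[{"slide": [0,0,0],"angular": [-1.17,-0.79,0.6],"claw": -1},{"slide": [16,-18,0],"angular": [0,0,0],"claw": -1},{"slide": [22,-25,0],"angular": [0,0,0],"claw": -1},{"slide": [18,-21,0],"angular": [0,0,0],"claw": -1},{"slide": [7,-7,0],"angular": [0,0,0],"claw": -1},{"slide": [0,0,10],"angular": [0,0,0],"claw": -1},{"slide": [0,0,15],"angular": [0,0,0],"claw": -1},{"slide": [0,0,0],"angular": [0,0,0],"claw": -1}]'

```text
time: 7.6
ee_pos: [0.4962, 0.2601, 0.0734]
tcp_rot: [-179.9, 0.2, 56.7]
wrist_force: [-0.9, -1.3, -0.6]
opening: 0.0233
grasp_force: 37.1
```

play_rows --increments '[{"slide": [0,0,10],"angular": [0,0,0],"claw": -1},{"slide": [0,0,10],"angular": [0,0,0],"claw": -1},{"slide": [0,0,0],"angular": [0,0,0],"claw": -1}]'

```text
time: 7.9
ee_pos: [0.4967, 0.2609, 0.0548]
tcp_rot: [-180.0, 0.1, 56.8]
wrist_force: [-0.2, -0.5, -0.5]
opening: 0.0231
grasp_force: 37.1
```

play_rows --increments '[{"slide": [0,0,5],"angular": [0,0,0],"claw": -1},{"slide": [0,0,3],"angular": [0,0,0],"claw": -1},{"slide": [0,0,0],"angular": [0,0,0],"claw": 0},{"slide": [0,0,0],"angular": [0,0,0],"claw": 0},{"slide": [0,0,0],"angular": [0,0,0],"claw": 0},{"slide": [0,0,-5],"angular": [0,0,0],"claw": 0},{"slide": [0,0,-25],"angular": [0,0,0],"claw": 0},{"slide": [0,0,-50],"angular": [0,0,0],"claw": 0}]'

```text
time: 8.7
ee_pos: [0.4955, 0.2608, 0.1264]
tcp_rot: [-179.9, 0.3, 56.8]
wrist_force: [2.5, -0.1, 0.3]
opening: 0.043
grasp_force: 0.0
```

play_rows --increments '[{"slide": [0,0,-50],"angular": [0,0,0],"claw": 1},{"slide": [0,0,-50],"angular": [0,0,0],"claw": 1},{"slide": [0,0,0],"angular": [0,0,0],"claw": 1},{"slide": [0,0,0],"angular": [0,0,0],"claw": 1}]'

```text
time: 9.1
ee_pos: [0.4977, 0.262, 0.2304]
tcp_rot: [179.9, -0.2, 56.8]
wrist_force: [0.3, -0.5, -0.1]
opening: 0.0854
grasp_force: 0.0
```

Run:
```python
from h import *
w=snap('wrist','w5.png')[1]; go(.4665,-.252,.25,14.5)
```

```text
pos [0.4972 0.2617 0.2286] rpy [ 1.7996e+02 -6.0000e-02  5.6820e+01] q [ 27.8   6.1   8.9  92.7  -0.  150.9] F [ 0.4  0.7 -0. ] op 0.08538582562152282 9.15
slide mm (now frame) [-446.7  255.5  -21.7] (level frame) [-158.3  489.7  -21.4] turn [ 2.000e-02 -7.000e-02  4.232e+01]
```

View pics/w5.png

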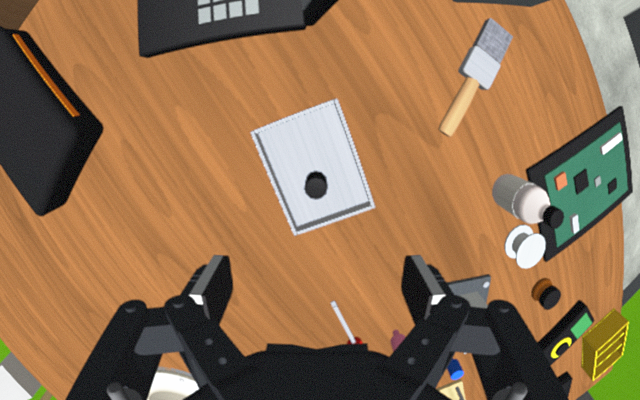

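The cap lies inside the tray at (316,185). Next is the gauge.

play_rows --increments '[{"slide": [0,0,-5],"angular": [0,0,6.7],"claw": 1},{"slide": [0,0,-8],"angular": [0,0,6.7],"claw": 1},{"slide": [0,0,-8],"angular": [0,0,6.7],"claw": 1},{"slide": [0,0,0],"angular": [0,0,6.7],"claw": 1},{"slide": [-12,18,0],"angular": [0,0,0],"claw": 1},{"slide": [-24,36,0],"angular": [0,0,0],"claw": 1},{"slide": [-24,36,0],"angular": [0,0,0],"claw": 1},{"slide": [-24,36,0],"angular": [0,0,0],"claw": 1}]' --squeeze 60

```text
time: 9.95
ee_pos: [0.4864, 0.1091, 0.2476]
tcp_rot: [-180.0, 0.1, 30.1]
wrist_force: [0.3, 0.3, 0.8]
opening: 0.0854
grasp_force: 0.0
```

play_rows --increments '[{"slide": [-24,36,0],"angular": [0,0,0],"claw": 1},{"slide": [-24,36,0],"angular": [0,0,0],"claw": 1},{"slide": [-24,36,0],"angular": [0,0,0],"claw": 1},{"slide": [-24,36,0],"angular": [0,0,0],"claw": 1},{"slide": [-24,36,0],"angular": [0,0,0],"claw": 1},{"slide": [-24,36,0],"angular": [0,0,0],"claw": 1},{"slide": [-24,36,0],"angular": [0,0,0],"claw": 1},{"slide": [0,0,0],"angular": [0,0,0],"claw": 1}]'

```text
time: 10.75
ee_pos: [0.4668, -0.1955, 0.2471]
tcp_rot: [-179.9, 0.1, 29.8]
wrist_force: [0.3, 1.9, -0.7]
opening: 0.0856
grasp_force: 0.0
```

Run:
```python
from h import *
go(.4665,-.252,.25,30)
```

```text
pos [ 0.4668 -0.1955  0.2471] rpy [-1.7989e+02  1.0000e-01  2.9750e+01] q [-22.7  -1.    3.6  94.7  -0.  127.5] F [ 0.3  1.9 -0.7] op 0.08558767611647083 10.75
slide mm (now frame) [-28.3  48.9  -2.9] (level frame) [-28.5  48.8  -2.9] turn [-0.11  0.1  -0.25]
```

play_rows --increments '[{"slide": [-9,15,-5],"angular": [0,0,0],"claw": 1},{"slide": [-12,21,-10],"angular": [0,0,0],"claw": 1},{"slide": [-7,12,0],"angular": [0,0,0],"claw": 1},{"slide": [0,0,0],"angular": [0,0,0],"claw": 1},{"slide": [0,0,0],"angular": [0,0,0],"claw": 1}]'

```text
time: 11.25
ee_pos: [0.4676, -0.2467, 0.2633]
tcp_rot: [-179.9, -0.0, 30.0]
wrist_force: [-0.1, -0.1, 0.6]
opening: 0.0855
grasp_force: 0.0
```

Run:
```python
from h import *
i,w=snap('wrist','w6.png'); go(.4667,-.2522,.25,30)
for X in([.4667,-.2522,.186],[.4667,-.2532,.131],[.4662,-.2542,.125]):print(proj(i,'wrist',X).round(1))
cv2.imwrite('pics/w6c.png',cv2.resize(w[120:320,200:440,::-1],None,fx=3,fy=3,interpolation=cv2.INTER_CUBIC))
```

```text
pos [ 0.4676 -0.2465  0.2635] rpy [-1.7993e+02 -2.0000e-02  3.0030e+01] q [-2.780e+01  2.400e+00  8.800e+00  9.650e+01  1.000e-01  1.221e+02] F [ 0.7  0.  -0.2] op 0.08534219934795786 11.3
slide mm (now frame) [-3.7  4.5 13.5] (level frame) [-3.7  4.5 13.5] turn [-0.07 -0.02  0.03]
[321.2 224.1]
[321.4 200.3]
[322.  199.2]
```

View pics/w6c.png

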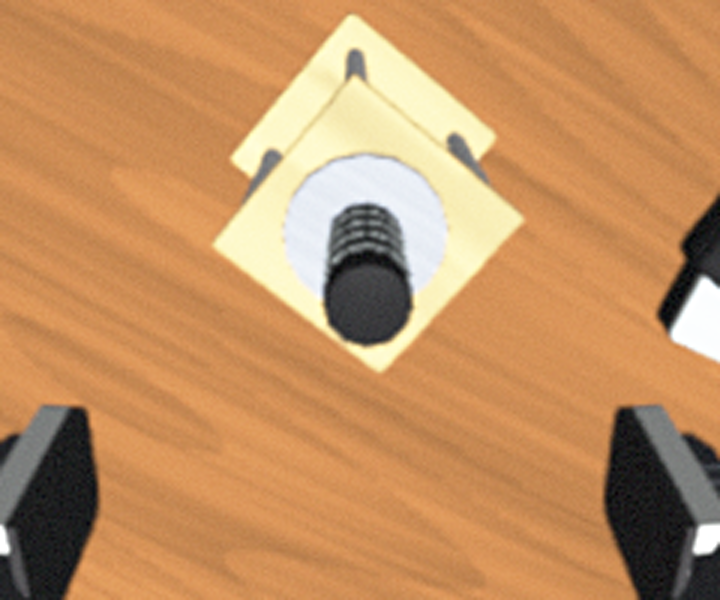

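The crop shows the handle top centred at full px (322.7,220) and the flange at (322,197), about 3–4 px above prediction, as at the block.

Run:
```python
from h import *
i=bot.camera_info('wrist')
a=at_z(i,'wrist',322.7,220,.186);b=at_z(i,'wrist',322,197,.131);print(a,b)
go(*(a[:2]+b[:2])/2,.159,30)
```

```text
[ 0.46989938 -0.25139465  0.186     ] [ 0.46957989 -0.25195705  0.131     ]
pos [ 0.4676 -0.2465  0.2635] rpy [-1.7993e+02 -2.0000e-02  3.0030e+01] q [-2.780e+01  2.400e+00  8.800e+00  9.650e+01  1.000e-01  1.221e+02] F [ 0.7  0.  -0.2] op 0.08534219934795786 11.3
slide mm (now frame) [ -0.8   5.7 104.5] (level frame) [ -0.8   5.6 104.5] turn [-0.07 -0.02  0.03]
```

play_rows --increments '[{"slide": [-1,5.6,15],"angular": [0,0,0],"claw": 0.3},{"slide": [0,0,25],"angular": [0,0,0],"claw": 0.3},{"slide": [0,0,25],"angular": [0,0,0],"claw": 0.3},{"slide": [0,0,20],"angular": [0,0,0],"claw": 0.3},{"slide": [0,0,14],"angular": [0,0,0],"claw": 0.3},{"slide": [0,0,5],"angular": [0,0,0],"claw": 0.3},{"slide": [0,0,0],"angular": [0,0,0],"claw": 0.3},{"slide": [0,0,0],"angular": [0,0,0],"claw": 0.3}]'

```text
time: 12.1
ee_pos: [0.4701, -0.2527, 0.1612]
tcp_rot: [179.9, -0.1, 30.0]
wrist_force: [0.1, -0.1, 0.2]
opening: 0.0557
grasp_force: 0.0
```

play_rows --increments '[{"slide": [0,0,0],"angular": [0,0,0],"claw": -1},{"slide": [0,0,0],"angular": [0,0,0],"claw": -1},{"slide": [0,0,0],"angular": [0,0,0],"claw": -1},{"slide": [0,0,0],"angular": [0,0,0],"claw": -1},{"slide": [0,0,0],"angular": [0,0,0],"claw": -1},{"slide": [0,0,0],"angular": [0,0,0],"claw": -1},{"slide": [0,0,0],"angular": [0,0,0],"claw": -1}]' --squeeze 70

```text
time: 12.8
ee_pos: [0.4701, -0.2527, 0.1613]
tcp_rot: [179.9, -0.1, 30.0]
wrist_force: [-1.0, 0.5, 5.1]
opening: 0.0205
grasp_force: 68.2
```

play_rows --increments '[{"slide": [0,0,-4],"angular": [0,0,0],"claw": -1},{"slide": [0,0,-8],"angular": [0,0,0],"claw": -1},{"slide": [0,0,-12],"angular": [0,0,0],"claw": -1},{"slide": [0,0,-18],"angular": [0,0,0],"claw": -1},{"slide": [0,0,-25],"angular": [0,0,0],"claw": -1},{"slide": [0,0,-25],"angular": [0,0,0],"claw": -1},{"slide": [0,0,-25],"angular": [0,0,0],"claw": -1},{"slide": [0,0,-18],"angular": [0,0,0],"claw": -1}]'

```text
time: 13.6
ee_pos: [0.4698, -0.2527, 0.2981]
tcp_rot: [179.9, -0.1, 30.0]
wrist_force: [0.9, 1.0, -2.4]
opening: 0.0205
grasp_force: 68.5
```

Run:
```python
from h import *
go(.5725,-.027,.30,30)
```

```text
pos [ 0.4698 -0.2527  0.2981] rpy [ 1.7989e+02 -1.1000e-01  3.0020e+01] q [-28.3   3.9  14.3 100.3   0.  121.7] F [ 0.9  1.  -2.4] op 0.02053937710698066 13.6
slide mm (now frame) [ 201.9 -144.    -1.8] (level frame) [ 201.8 -144.1   -1.9] turn [ 0.11 -0.11  0.02]
```

play_rows --increments '[{"slide": [10,-7,0],"angular": [0.1,-0.1,0],"claw": -1},{"slide": [20,-14,0],"angular": [0,0,0],"claw": -1},{"slide": [28,-20,0],"angular": [0,0,0],"claw": -1},{"slide": [32,-23,0],"angular": [0,0,0],"claw": -1},{"slide": [32,-23,0],"angular": [0,0,0],"claw": -1},{"slide": [32,-23,0],"angular": [0,0,0],"claw": -1},{"slide": [28,-20,0],"angular": [0,0,0],"claw": -1},{"slide": [20,-14,0],"angular": [0,0,0],"claw": -1}]'

```text
time: 14.4
ee_pos: [0.573, -0.024, 0.2945]
tcp_rot: [-179.9, 0.1, 30.1]
wrist_force: [-0.0, 0.1, -3.0]
opening: 0.0205
grasp_force: 68.6
```

play_rows --increments '[{"slide": [0,0,10],"angular": [0,0,0],"claw": -1},{"slide": [0,0,15],"angular": [0,0,0],"claw": -1},{"slide": [0,0,15],"angular": [0,0,0],"claw": -1},{"slide": [0,0,8],"angular": [0,0,0],"claw": -1},{"slide": [0,0,0],"angular": [0,0,0],"claw": -1},{"slide": [0,0,0],"angular": [0,0,0],"claw": -1}]'

```text
time: 15.0
ee_pos: [0.5723, -0.027, 0.2477]
tcp_rot: [-179.9, 0.0, 30.0]
wrist_force: [0.4, 0.2, -2.1]
opening: 0.0202
grasp_force: 68.7
```

Run:
```python
from h import *
i,w=snap('wrist','w7.png');s,im=snap('side','s7.png');go(.5725,-.027,.24,30)
o=bot.get_obs();z=o['ee_pos'][2];p=o['ee_pos'][:2]
print('wrist: handle top exp',proj(i,'wrist',[*p,z+.0247]),'bore exp',proj(i,'wrist',[.5725,-.027,.085]),'tip',proj(i,'wrist',[*p,z-.1403]))
print('side: tip',proj(s,'side',[*p,z-.1403]),'flange',proj(s,'side',[*p,z-.0333]),'bore',proj(s,'side',[.5725,-.027,.085]))
A=cv2.resize(im[170:270,260:360,::-1],(400,400),interpolation=cv2.INTER_CUBIC);B=cv2.resize(w[120:320,220:420,::-1],(400,400),interpolation=cv2.INTER_CUBIC)
cv2.imwrite('pics/w7c.png',np.hstack([A,B]))
```

```text
pos [ 0.5726 -0.027   0.2483] rpy [-1.7995e+02 -1.0000e-02  3.0000e+01] q [-2.700e+00  8.200e+00  1.340e+01  9.520e+01  1.000e-01  1.473e+02] F [ 0.1  0.4 -1.8] op 0.0202327682476832 15.1
slide mm (now frame) [-0.1 -0.1  8.3] (level frame) [-0.1 -0.1  8.3] turn [-0.05 -0.01  0.  ]
wrist: handle top exp [313.70227327 313.14013307] bore exp [315.7051368  186.07783322] tip [315.66422805 192.91021363]
side: tip [304.14149474 224.15981589] flange [303.08754    172.55210319] bore [304.28117587 234.46686763]
```

View pics/w7c.png

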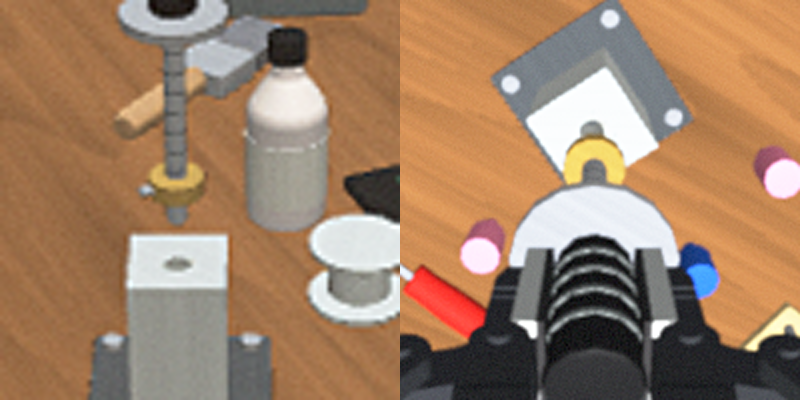

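The tenth picture shows the tip at side px (304.3,224.5), right above the bore at (304.7,236). The collar is about 10 mm above the tip, and the bottle is standing. I'll lower it and feel for contact.

play_rows --increments '[{"slide": [0,0,6],"angular": [0,0,0],"claw": -1},{"slide": [0,0,6],"angular": [0,0,0],"claw": -1},{"slide": [0,0,5],"angular": [0,0,0],"claw": -1},{"slide": [0,0,3],"angular": [0,0,0],"claw": -1},{"slide": [0,0,0],"angular": [0,0,0],"claw": -1},{"slide": [0,0,0],"angular": [0,0,0],"claw": -1}]'

```text
time: 15.7
ee_pos: [0.5724, -0.0268, 0.2275]
tcp_rot: [-179.9, 0.0, 30.0]
wrist_force: [-0.8, 0.3, -2.0]
opening: 0.0205
grasp_force: 68.7
```

play_rows --increments '[{"slide": [0,0,1],"angular": [0,0,0],"claw": -1},{"slide": [0,0,1],"angular": [0,0,0],"claw": -1},{"slide": [0,0,1],"angular": [0,0,0],"claw": -1},{"slide": [0,0,0],"angular": [0,0,0],"claw": -1}]'

```text
time: 16.1
ee_pos: [0.5724, -0.0268, 0.2244]
tcp_rot: [-179.9, 0.0, 30.0]
wrist_force: [-0.1, 0.4, -1.8]
opening: 0.0202
grasp_force: 68.7
```

play_rows --increments '[{"slide": [0,0,1],"angular": [0,0,0],"claw": -1},{"slide": [0,0,1],"angular": [0,0,0],"claw": -1},{"slide": [0,0,0],"angular": [0,0,0],"claw": -1}]'

```text
time: 16.4
ee_pos: [0.5725, -0.0268, 0.2224]
tcp_rot: [-179.9, 0.0, 30.0]
wrist_force: [0.7, 0.8, -1.6]
opening: 0.0206
grasp_force: 68.7
```

play_rows --increments '[{"slide": [0,0,1],"angular": [0,0,0],"claw": -1},{"slide": [0,0,1],"angular": [0,0,0],"claw": -1},{"slide": [0,0,1],"angular": [0,0,0],"claw": -1},{"slide": [0,0,0],"angular": [0,0,0],"claw": -1}]'

```text
time: 16.8
ee_pos: [0.5725, -0.0267, 0.2193]
tcp_rot: [-179.9, 0.0, 30.0]
wrist_force: [0.0, 0.3, -3.4]
opening: 0.0205
grasp_force: 68.6
```

play_rows --increments '[{"slide": [0,0,1],"angular": [0,0,0],"claw": -1},{"slide": [0,0,1],"angular": [0,0,0],"claw": -1},{"slide": [0,0,1],"angular": [0,0,0],"claw": -1},{"slide": [0,0,0],"angular": [0,0,0],"claw": -1}]'

```text
time: 17.2
ee_pos: [0.5724, -0.0268, 0.2163]
tcp_rot: [-179.9, 0.0, 30.0]
wrist_force: [0.6, 1.6, -2.2]
opening: 0.0206
grasp_force: 68.6
```

play_rows --increments '[{"slide": [0,0,1],"angular": [0,0,0],"claw": -1},{"slide": [0,0,1],"angular": [0,0,0],"claw": -1},{"slide": [0,0,1],"angular": [0,0,0],"claw": -1},{"slide": [0,0,1],"angular": [0,0,0],"claw": -1},{"slide": [0,0,1],"angular": [0,0,0],"claw": -1},{"slide": [0,0,1],"angular": [0,0,0],"claw": -1}]'

```text
time: 17.8
ee_pos: [0.5724, -0.0268, 0.2104]
tcp_rot: [-179.9, 0.0, 30.0]
wrist_force: [0.8, 2.2, -1.2]
opening: 0.0206
grasp_force: 68.6
```

play_rows --increments '[{"slide": [0,0,1],"angular": [0,0,0],"claw": -1},{"slide": [0,0,1],"angular": [0,0,0],"claw": -1},{"slide": [0,0,1],"angular": [0,0,0],"claw": -1},{"slide": [0,0,1],"angular": [0,0,0],"claw": -1},{"slide": [0,0,1],"angular": [0,0,0],"claw": -1},{"slide": [0,0,1],"angular": [0,0,0],"claw": -1}]'

```text
time: 18.4
ee_pos: [0.5725, -0.0268, 0.2047]
tcp_rot: [-179.9, 0.0, 30.0]
wrist_force: [0.3, 1.8, 4.7]
opening: 0.0205
grasp_force: 69.2
```

play_rows --increments '[{"slide": [0,0,1],"angular": [0,0,0],"claw": -1},{"slide": [0,0,1],"angular": [0,0,0],"claw": -1},{"slide": [0,0,1],"angular": [0,0,0],"claw": -1},{"slide": [0,0,1],"angular": [0,0,0],"claw": -1},{"slide": [0,0,1],"angular": [0,0,0],"claw": -1},{"slide": [0,0,1],"angular": [0,0,0],"claw": -1}]'

```text
time: 19.0
ee_pos: [0.5725, -0.0268, 0.1984]
tcp_rot: [-179.9, 0.0, 30.0]
wrist_force: [0.6, 2.0, 4.6]
opening: 0.0208
grasp_force: 69.1
```

play_rows --increments '[{"slide": [0,0,1],"angular": [0,0,0],"claw": -1},{"slide": [0,0,1],"angular": [0,0,0],"claw": -1},{"slide": [0,0,1],"angular": [0,0,0],"claw": -1},{"slide": [0,0,1],"angular": [0,0,0],"claw": -1}]'

```text
time: 19.4
ee_pos: [0.5724, -0.0268, 0.1944]
tcp_rot: [-179.9, 0.0, 30.0]
wrist_force: [1.2, 1.6, 4.9]
opening: 0.0202
grasp_force: 69.1
```

play_rows --increments '[{"slide": [0,0,1],"angular": [0,0,0],"claw": -1},{"slide": [0,0,1],"angular": [0,0,0],"claw": -1},{"slide": [0,0,0.5],"angular": [0,0,0],"claw": -1}]'

```text
time: 19.7
ee_pos: [0.5724, -0.0268, 0.1919]
tcp_rot: [-179.9, 0.0, 30.0]
wrist_force: [1.2, 1.7, 4.8]
opening: 0.02
grasp_force: 69.1
```

play_rows --increments '[{"slide": [0,0,0.7],"angular": [0,0,0],"claw": -1},{"slide": [0,0,0.5],"angular": [0,0,0],"claw": -1}]'

```text
time: 19.9
ee_pos: [0.5724, -0.0268, 0.1907]
tcp_rot: [-179.9, 0.0, 30.0]
wrist_force: [1.3, 2.5, 4.6]
opening: 0.0206
grasp_force: 69.1
```

play_rows --increments '[{"slide": [0,0,0.6],"angular": [0,0,0],"claw": -1},{"slide": [0,0,0.6],"angular": [0,0,0],"claw": -1}]'

```text
time: 20.1
ee_pos: [0.5724, -0.0268, 0.1895]
tcp_rot: [-179.9, 0.0, 30.0]
wrist_force: [1.4, 1.9, 4.8]
opening: 0.0205
grasp_force: 69.2
```

play_rows --increments '[{"slide": [0,0,0.6],"angular": [0,0,0],"claw": -1},{"slide": [0,0,0.6],"angular": [0,0,0],"claw": -1}]'

```text
time: 20.3
ee_pos: [0.5724, -0.0268, 0.1883]
tcp_rot: [-179.9, 0.0, 30.0]
wrist_force: [1.1, 3.0, 4.2]
opening: 0.0201
grasp_force: 69.1
```

play_rows --increments '[{"slide": [0.3,-0.3,0.6],"angular": [0,0,0],"claw": -1},{"slide": [0,0,0.6],"angular": [0,0,0],"claw": -1}]'

```text
time: 20.5
ee_pos: [0.5726, -0.0266, 0.1873]
tcp_rot: [-179.9, 0.0, 30.0]
wrist_force: [0.7, 0.5, 8.8]
opening: 0.0208
grasp_force: 69.3
```

play_rows --increments '[{"slide": [0,0,0.2],"angular": [0,0,0],"claw": -1},{"slide": [0,0,0],"angular": [0,0,0],"claw": -1}]'

```text
time: 20.7
ee_pos: [0.5726, -0.0266, 0.1873]
tcp_rot: [-179.9, 0.0, 30.0]
wrist_force: [1.6, 1.0, 7.0]
opening: 0.0204
grasp_force: 69.3
```

play_rows --increments '[{"slide": [0,0,0.4],"angular": [0,0,0],"claw": -1},{"slide": [0,0,0],"angular": [0,0,0],"claw": -1}]'

```text
time: 20.9
ee_pos: [0.5726, -0.0266, 0.1873]
tcp_rot: [-180.0, 0.0, 30.0]
wrist_force: [1.3, 0.1, 9.8]
opening: 0.0202
grasp_force: 69.4
```

play_rows --increments '[{"slide": [0,0,0.4],"angular": [0,0,0],"claw": -1},{"slide": [0,0,0.3],"angular": [0,0,0],"claw": -1},{"slide": [0,0,0],"angular": [0,0,0],"claw": -1}]'

```text
time: 21.2
ee_pos: [0.5727, -0.0265, 0.1872]
tcp_rot: [-180.0, -0.0, 30.0]
wrist_force: [-0.4, 2.1, 12.7]
opening: 0.0207
grasp_force: 69.9
```

play_rows --increments '[{"slide": [0,0,0.4],"angular": [0,0,0],"claw": -1},{"slide": [0,0,0],"angular": [0,0,0],"claw": -1}]'

```text
time: 21.4
ee_pos: [0.5727, -0.0265, 0.1872]
tcp_rot: [-180.0, -0.1, 30.0]
wrist_force: [-1.2, 1.4, 15.1]
opening: 0.0205
grasp_force: 70.3
```

Firmly on the bottom at 15 N with z stationary. I'll release gently.

play_rows --increments '[{"slide": [0,0,0],"angular": [0,0,0],"claw": -0.35},{"slide": [0,0,0],"angular": [0,0,0],"claw": -0.25},{"slide": [0,0,0],"angular": [0,0,0],"claw": 0},{"slide": [0,0,0],"angular": [0,0,0],"claw": 0.3},{"slide": [0,0,0],"angular": [0,0,0],"claw": 0.6},{"slide": [0,0,0],"angular": [0,0,0],"claw": 0.6},{"slide": [0,0,0],"angular": [0,0,0],"claw": 0.6},{"slide": [0,0,0],"angular": [0,0,0],"claw": 0.6}]' --squeeze 20

```text
time: 22.2
ee_pos: [0.5725, -0.0264, 0.1855]
tcp_rot: [-179.9, 0.0, 30.0]
wrist_force: [-1.2, 0.3, 0.3]
opening: 0.0678
grasp_force: 0.0
```

```bash
python3 -c "
from h import *
go(.5726,-.0266,.187,30)"
```

```text
pos [ 0.5725 -0.0264  0.1855] rpy [-1.7991e+02  4.0000e-02  3.0020e+01] q [-2.700e+00  7.400e+00  5.500e+00  8.820e+01  1.000e-01  1.473e+02] F [-1.2  0.3  0.3] op 0.06783582505901475 22.2
slide mm (now frame) [-0.   0.2 -1.5] (level frame) [-0.   0.2 -1.5] turn [-0.09  0.04  0.02]
```

play_rows --increments '[{"slide": [0,0,-8],"angular": [0,0,0],"claw": 0.6},{"slide": [0,0,-15],"angular": [0,0,0],"claw": 0.6},{"slide": [0,0,-25],"angular": [0,0,0],"claw": 0.6},{"slide": [0,0,-30],"angular": [0,0,0],"claw": 0.6},{"slide": [0,0,-30],"angular": [0,0,0],"claw": 0.6},{"slide": [0,0,-20],"angular": [0,0,0],"claw": 0.6},{"slide": [0,0,0],"angular": [0,0,0],"claw": 0.6},{"slide": [0,0,0],"angular": [0,0,0],"claw": 0.6}]'

```text
time: 23.0
ee_pos: [0.5729, -0.0265, 0.3138]
tcp_rot: [-179.9, 0.0, 30.0]
wrist_force: [0.2, 0.2, -0.5]
opening: 0.0681
grasp_force: 0.0
```

Run:
```python
from h import *
s,im=snap('side','s9.png')
p=[.5726,-.0266]
h=cv2.cvtColor(im,cv2.COLOR_RGB2HSV)[180:260,270:340]
# collar (brass): yellow hue, saturated
def blob(m,n):
    k,l,st,c=cv2.connectedComponentsWithStats(m.astype(np.uint8));
    for j in np.argsort(-st[1:,4])[:3]+1: print(n,st[j][:2]+[270,180],st[j][2:],c[j]+[270,180])
blob((h[...,0]>17)&(h[...,0]<30)&(h[...,1]>110)&(h[...,2]>90),'brass')
for dz in(0,.005,.010): print('collar',dz,proj(s,'side',[*p,.085+dz]).round(1),[proj(s,'side',[p[0]+a*.013*.893,p[1]-a*.013*.449,.085+dz]).round(1)[0] for a in(-1,1)])
for z in (.124+.0,.157,.185,.2125): 
    print(z,proj(s,'side',[*p,z-.0]).round(1))
z0=.1872-.0028
print('flange underside/handle top',proj(s,'side',[*p,z0-.0335]).round(1),proj(s,'side',[*p,z0+.0275]).round(1))
blob(h[...,2]<60,'dark')
for v in range(150,250,3): print(v,im[v,297:314:2].mean(1).round().tolist() if 0 else [int(x) for x in im[v,290:320:3].mean(1)])
```

```text
brass [298 228] [13 10 94] [304.11702128 233.0106383 ]
collar 0 [304.2 234.3] [np.float64(297.3), np.float64(311.1)]
collar 0.005 [304.2 232.1] [np.float64(297.3), np.float64(311.1)]
collar 0.01 [304.1 229.9] [np.float64(297.2), np.float64(311.1)]
0.124 [303.9 216.7]
0.157 [303.6 201.2]
0.185 [303.3 187.6]
0.2125 [303.  173.7]
flange underside/handle top [303.6 204.1] [303.  174.1]
dark [298 184] [ 12  15 121] [302.95867769 190.9338843 ]
dark [327 180] [ 9  6 53] [331.0754717  182.45283019]
dark [298 199] [11  5 40] [303.2  201.05]
150 [119, 112, 110, 117, 102, 91, 95, 95, 93, 97]
153 [111, 121, 113, 87, 50, 92, 92, 89, 93, 89]
156 [118, 114, 116, 80, 41, 84, 93, 91, 92, 92]
159 [115, 115, 115, 108, 26, 89, 93, 98, 97, 88]
162 [113, 113, 119, 122, 134, 87, 89, 87, 94, 89]
165 [118, 112, 116, 115, 124, 81, 91, 87, 88, 90]
168 [119, 116, 119, 113, 125, 77, 86, 86, 90, 88]
171 [122, 118, 120, 115, 115, 77, 94, 90, 88, 88]
174 [113, 117, 124, 34, 42, 46, 45, 81, 78, 89]
177 [114, 112, 118, 26, 40, 41, 29, 119, 120, 142]
180 [116, 116, 114, 25, 35, 41, 23, 203, 176, 139]
183 [114, 115, 11
[... 503 characters left out ...]
13 [113, 116, 121, 125, 111, 132, 116, 110, 109, 123]
216 [118, 117, 115, 126, 96, 122, 127, 114, 112, 110]
219 [117, 120, 114, 117, 105, 124, 123, 124, 114, 114]
222 [108, 116, 116, 119, 105, 118, 123, 125, 123, 121]
225 [105, 104, 114, 117, 103, 130, 121, 120, 121, 124]
228 [101, 155, 152, 144, 95, 128, 152, 161, 161, 114]
231 [95, 237, 229, 165, 124, 98, 157, 193, 224, 111]
234 [93, 235, 186, 70, 135, 151, 99, 157, 225, 105]
237 [92, 233, 230, 149, 97, 93, 107, 235, 224, 109]
240 [91, 230, 225, 231, 228, 232, 229, 227, 226, 96]
243 [98, 143, 142, 135, 137, 139, 134, 133, 140, 109]
246 [102, 142, 146, 146, 144, 149, 142, 141, 146, 108]
249 [103, 147, 141, 140, 139, 148, 140, 145, 143, 107]
```

The collar sits on the block face (side px 304,233) and the handle is upright where predicted. The bottle's cap is still at (331,182). Handing in.

```bash
python3 -c "
from workcell import bot
print(bot.job_done())"
```

```text
the job is handed in; nothing more can be done
None
```

The job is handed in at about 23 s: the cap is in the tray, the gauge stands upright on the bore's bottom (last press about 15 N at the wrist) with its collar on the block, and the bottle is still standing; on the way, the cap pressed the tray's wall once at about 23 N.

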